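Take the slide cassette out of its dock

TASK

Pull the clear dust hood of the slide dock down towards you until it lies open. Then pinch the two side catches of the white slide cassette together to free it while it still sits in its seat, lift it upright straight up to at least 10 cm above its seat and finish holding it there still, catches pinched, hood still open. Leave the box, the dish and the cup beside the dock where they are.

Things in the scene. Friction and masses are not known exactly. Their poses are not given: they have to be found in the camera images.
- dock: Grey fixed slide dock: base plate 112 x 112 mm, 12 mm thick (its top is the seat); rear wall 94 mm high at x = +50 to 56 mm; low corner guides up to z = 32 mm; mid-side keepers (y = +-25 to 37 mm) with ledges at z = 36 to 42 mm that overhang the catch hooks. Origin: centre of underside, on the worktop; z up; -x is the front (hinge side, towards the robot), +y left seen from the robot.
- hood (a joint): Hinge of the clear hood, rad: 0 closed, 1.45 open against its stop. No latch: it sinks shut when let go below about 0.2 rad, may stay between 0.2 and 0.35, and beyond 0.4 sinks fully open by itself, damped, in 2 to 3 s. 1 N at the tab moves it. About 120 g.
- hood_hinge (a point): Middle of the hood's hinge line (along the dock's y, at x = -52, z = 14 mm of the dock). The hood is a front panel and a roof, 100 mm wide, sides open; closed, the roof (top at z = 112 mm) reaches back over the cassette to the rear wall. Open, the panel lies forward nearly level and the roof stands up, about 150 mm in front of the dock's centre, to z = 130 mm.
- tab_top (a point): Middle of the top edge of the hood's grey pull tab, which stands up at the front edge of the roof: 50 mm wide (dock's y), 10 mm thick (dock's x), rising 29 mm above the roof. Closed, it is at x = -52, y = 0, z = 141 mm of the dock, 127 mm from the hinge. Can be pinched across 10 mm or hooked from behind (dock's +x side), where the roof is flat and free.
- cassette: White cassette with five glass slides, 120 to 210 g: 84 mm long (x), ends 40 mm wide, 50 mm high. Origin: centre of underside; z up; axes along the dock's when seated (1.5 mm play, origin 12 mm above the worktop). A spring catch at the middle of each long side hooks under the dock's ledge: it cannot be lifted until both are pinched in, and is lifted by the pinched catches.
- catch_left (a joint): Catch on the cassette's +y side, m: 0 out (locked), 0.007 pinched in to its stop; the spring pushes back with 2.4 N at 0, 5.2 N at the stop; the hook clears the ledge above about 0.0055. Squeeze with 10 to 30 N.
- catch_left_face (a point): Middle of the outer face of the left catch's ribbed upright paddle (26 mm wide along x, 6 mm thick, z = 50 to 88 mm of the cassette): at x = 0, y = +29, z = 70 mm of the cassette when out. The paddles are 58 mm apart over their outer faces when free, 44 mm pinched home; nothing lies outside them above z = 30 mm.
- catch_right (a joint): The same for the catch on the cassette's -y side.
- catch_right_face (a point): The same point on the right catch: at x = 0, y = -29, z = 70 mm of the cassette when out.
- coverglass: Bystander: small white box of cover glasses, 34 x 52 x 22 mm, loose, to the left of the dock; origin centre of underside.
- dish: Bystander: round petri dish, 60 mm across, 15 mm high, loose, left of the dock; origin centre of underside.
- cup: Bystander: specimen cup with a lid, 65 mm across, 70 mm high, loose, front left of the dock; origin centre of underside.

How it is judged:
On the way, in this order (a step that is already met when the one before it is completed fails the run):
1. the hood is pulled down open, the cassette still locked in its seat (value of joint hood above 1.25 rad and z of cassette in the frame of dock below 0.02 m), for 0.2 s.
2. both catches are pinched in by the fingers while the cassette still sits in the dock (value of joint each of catch_left, catch_right above 0.0045 m and z of cassette in the frame of dock below 0.02 m and horizontal distance between cassette and dock below 0.01 m and contact force between the fingers and cassette above 1 N), for 0.1 s.
At the end, for the whole second after the job is handed in: The fingers hold the cassette by its catches (both in over 4.5 mm), upright within 0.3 rad, its underside over 80 mm above its seat, within 120 mm of the dock's centre in plan, not touching the dock, slower than 0.05 m/s; the hood is open beyond 1.25 rad (z of cassette in the frame of dock between 0.092 and 0.35 m and horizontal distance between cassette and dock below 0.12 m and angle between cassette's own z axis and vertical below 0.3 rad and value of joint each of catch_left, catch_right above 0.0045 m and contact force between the fingers and cassette above 1 N and contact force between cassette and dock below 0.2 N and linear speed of cassette below 0.05 m/s and value of joint hood above 1.25 rad); the arm keeps its last pose, push and grip.
It fails at once if a bystander is displaced by more than 20 mm (distance of any of coverglass, dish, cup from where it was at the start of the episode above 0.02 m).
It fails at once if the cassette is tipped by more than 0.5 rad (angle between cassette's own z axis and vertical above 0.5 rad).
It also fails if it takes over 46 s, if anything falls off the work surface, if the arm or the gripper's body presses on something with over 40 N, if the wrist force passes 120 N, or if a joint passes its speed limit or range.

ROBOT

A 7-joint arm with a two-finger parallel gripper is mounted at the origin on a cart in front of the work surface, level with it; the furniture and walls round the work are solid. World frame = base frame: x ahead of the robot, y to its left, z up, the work surface at z = 0. Lengths are in m, angles in rad, forces in N, time in s.
With the tool pointing down it reaches from about 0.425 to 0.95 m from the base axis. Payload 4.7 kg.
Tool frame: the origin (TCP) lies between the finger pads; the fingertips stand 25 mm ahead of it and the grasp point (between the pads) lies 6 mm ahead of it; z points along the fingers, y is the line along which they close (so a half turn about z gives the same grasp; the last joint's range is limited). The gripper opens to 85 mm and grips with 20 to 120 N. Pads are 22 mm wide; open, the fingers measure 114 mm over their backs; the gripper's body (76 mm by 85 mm) begins 54 mm behind the grasp point. The pads swing forward as they close: fully open they stand 13 mm farther back than shut.
Start: joints at [-1.228, 0.469, -0.049, 1.532, 0.024, 1.141, -0.082], TCP at [0.245, 0.629, 0.256] pointing down, gripper open.
Joint ranges: [-2.59, 2.59], [-0.33, 1.99], [-1.39, 1.29], [0.1, 2.45], [-1.04, 4.18], [0.21, 1.99], [-2.66, 2.66]. Speed limits (rad/s): [2.57, 2.57, 3.14, 3.14, 3.14, 3.14, 3.14].

INTERFACE

Orientations are given as a 3x3 rotation matrix whose columns are the frame's x, y, z axes.
In Python, from rig import * gives the robot as it stands. Calls block until the motion is done:
- movep(position, orientation): joint-space move of the TCP to a pose.
- move_l(position, attitude=None, feed=0.15, until_force=None): straight line of the TCP; attitude=None keeps the orientation; feed is the mean speed in m/s. With until_force (N) it stops when the force on the tool has changed by that much, and returns True; else False.
- move_joints(angles): joint-space move.
- command_gripper(opening, newtons=None): finger opening in m; newtons is the grip in N (None keeps the last); returns when the fingers have stopped.
- sleep(seconds).
- inverse_kinematics(position, orientation): joint angles nearest the present ones, or None.
- sense(): the state.
- camera(name): name is "side" or "top"; returns (picture, depth): 480x640x3 uint8, red, green, blue; 480x640 float32, m along the optical axis (not along the pixel's ray), 0 where there is no reading.
- camera_params(name): a dict with "K" (3x3 intrinsics, pixels), "position" and "rotation" of the camera in the world. Camera axes: x right, y down, z forward; pixel columns grow to the right and rows downward; lengths in m; the calibration is good to about 2 mm. A picture is of the moment at which its call begins. camera_params takes no time and is no camera call.
A pose or a line that the arm cannot do raises Unreachable and nothing moves.
- finish_job(): hands the job in; it is judged then, once.
The state is a dict: "time_s": time; "joint_pos": joint angles; "qd": joint speeds; "joint_efforts": joint torques, N m; "position": TCP position; "tcp_rot": TCP orientation; "wrist_force": force on the tool from outside, world axes, zero at the start; "ft_torque": the same for the moment, N m; "finger_gap": finger opening in m; "gripper_force": force on a finger pad.
Only numpy, scipy, OpenCV 4.12 (cv2) and the standard library are available. Lean on these libraries where they do the work, as an engineer would, in place of code of your own. Each camera call takes 0.05 s, during which the arm holds its last target. There are 200 camera calls.

## Working session

There is one attempt and no reset: what is moved stays moved. The work goes in short steps, each a Python script; the robot and the scene stay as the last script left them, time stands still between calls to the robot, and variables do not carry over. Pictures are saved under pics/ and viewed, at most 10 in all, crops included, and the job is handed in when it is done.

```bash
mkdir -p pics
python3 - <<'E'
from rig import *
import cv2,numpy as np
for n in("side","top"):
    p,d=camera(n); cv2.imwrite(f"pics/{n}0.png",p[:,:,::-1]); np.save(f"pics/{n}0_d.npy",d)
    c=camera_params(n); print(n,c["K"],c["position"],c["rotation"])
print(sense())
E
```

```text
side [[529.86841724   0.         319.33822214]
 [  0.         529.86841724 240.74968206]
 [  0.           0.           1.        ]] [0.30587844 1.12717422 0.5713617 ] [[-0.98565563 -0.0829545   0.14697458]
 [-0.16852056  0.53099883 -0.8304463 ]
 [-0.00915407 -0.84330231 -0.53736153]]
top [[491.82188251   0.         318.94069234]
 [  0.         491.82188251 237.07229538]
 [  0.           0.           1.        ]] [0.3494671  0.41500812 0.97396293] [[-0.02123772 -0.99641809  0.08185317]
 [-0.99972388  0.02034183 -0.01176361]
 [ 0.01005643 -0.0820804  -0.99657497]]
{'time_s': 0.1, 'joint_pos': array([-1.2278842 ,  0.4694056 , -0.04859201,  1.53361342,  0.02412974,
        1.1409828 , -0.08228494]), 'qd': array([ 2.37520874e-03, -6.00528804e-04,  6.68598022e-07, -2.56806423e-03,
       -5.01842364e-04,  1.10742383e-03, -1.06285987e-03]), 'joint_efforts': array([ 6.18504619e-04, -5.11516178e+01, -4.71008895e-02, -2.38390160e+01,
        1.07635319e-02,  4.46222228e-03,  4.52249331e-07]), 'position': array([0.24504604, 0.62841979, 0.25531961]), 'tcp_rot': array([[-9.31690428e-01,  3.63252825e-01, -5.75344878e-04],
       [ 3.63253269e-01,  9.31688828e-01, -1.72935329e-03],
       [-9.21500745e-05, -1.82021782e-03, -9.99998339e-01]]), 'wrist_force': array([ 0.71423964, -0.23928831, -0.58177799]), 'ft_torque': array([ 0.03628454,  0.01333531, -0.04429535]), 'gripper_force': 0.0, 'finger_gap': 0.08532873117240038}
```

View pics/top0.png

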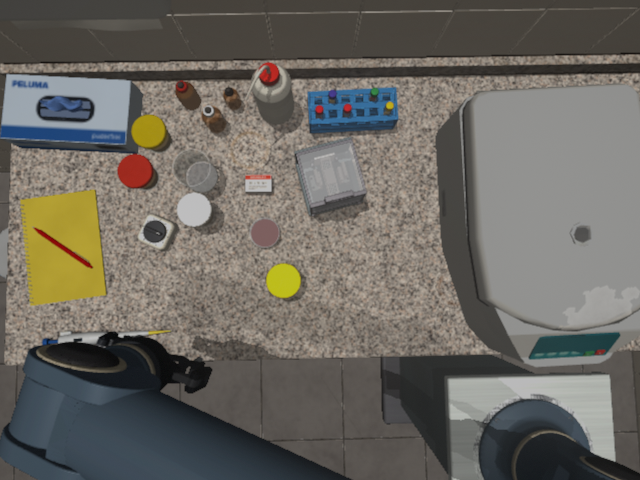

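View pics/side0.png

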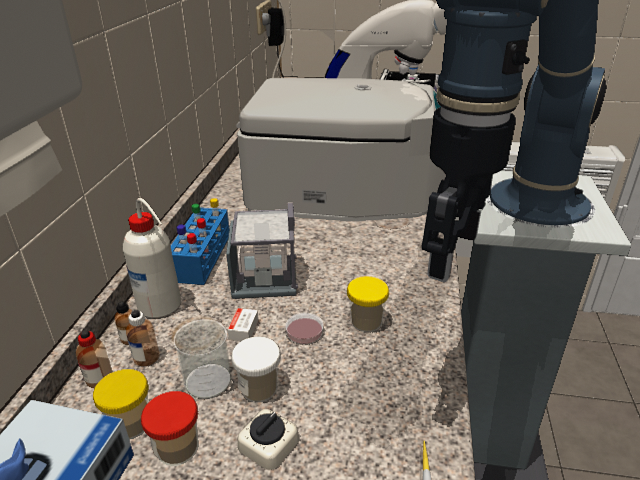

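The top view shows the dock at about (330,175), with the box at (258,184), the dish at (265,233) and the cup at (284,281). The side view shows the dock at (262,255), with the tab near (291,210). I'll zoom in on both.

Run:
```python
import cv2,numpy as np
t=cv2.imread("pics/top0.png")[125:225,280:380]; s=cv2.imread("pics/side0.png")[195:305,215:315]
a=cv2.resize(t,(400,400),interpolation=cv2.INTER_CUBIC); b=cv2.resize(s,(400,440),interpolation=cv2.INTER_CUBIC)
o=np.zeros((440,800,3),np.uint8); o[:400,:400]=a;o[:,400:]=b; o=cv2.convertScaleAbs(o,alpha=1.4)
cv2.imwrite("pics/crop.png",o)
d=np.load("pics/top0_d.npy"); print(np.round(d[125:225:6,280:380:6],3))
```

```text
[[0.997 0.995 0.995 0.996 0.996 0.938 0.967 0.97  0.966 0.963 0.97  0.965
  0.971 0.968 0.965 0.967 0.968]
 [0.992 0.994 0.994 0.994 0.994 0.977 0.    0.991 0.993 0.987 0.99  0.99
  0.992 0.992 0.995 0.991 0.994]
 [0.991 0.993 0.992 0.992 0.992 0.991 0.993 0.992 0.995 0.992 0.993 0.996
  0.995 0.991 0.993 0.994 0.993]
 [0.993 0.992 0.99  0.991 0.993 0.992 0.99  0.995 0.895 0.877 0.875 0.879
  0.877 0.993 0.992 0.994 0.993]
 [0.991 0.988 0.992 0.994 0.895 0.895 0.876 0.878 0.875 0.875 0.875 0.88
  0.877 0.988 0.992 0.992 0.995]
 [0.992 0.988 0.994 0.876 0.877 0.872 0.876 0.875 0.875 0.875 0.874 0.877
  0.876 0.994 0.99  0.991 0.994]
 [0.985 0.991 0.99  0.876 0.874 0.876 0.873 0.872 0.874 0.875 0.874 0.875
  0.875 0.988 0.989 0.991 0.993]
 [0.988 0.986 0.985 0.975 0.875 0.874 0.874 0.872 0.872 0.875 0.874 0.875
  0.875 0.875 0.99  0.988 0.986]
 [0.987 0.986 0.986 0.972 0.877 0.874 0.875 0.873 0.87  0.874 0.876 0.875
  0.873 0.874 0.99  0.987 0.99 ]
 [0.984 0.985 0.986 0.987 0.872 0.873 0.871 0.873 0.871 0.872 0.871 0.874
  0.874 0.875 0.987 0.986 0.984]
 [0.982 0.984 0.982 0.983 0.871 0.872 0.874 0.871 0.87  0.872 0.873 0.873
  0.874 0.873 0.872 0.985 0.987]
 [0.982 0.982 0.987 0.984 0.972 0.87  0.873 0.873 0.871 0.869 0.869 0.873
  0.873 0.87  0.869 0.985 0.984]
 [0.981 0.985 0.981 0.981 0.97  0.869 0.872 0.869 0.841 0.841 0.841 0.844
  0.87  0.901 0.986 0.986 0.981]
 [0.983 0.979 0.98  0.979 0.981 0.869 0.867 0.867 0.853 0.899 0.917 0.939
  0.962 0.964 0.985 0.984 0.984]
 [0.978 0.986 0.98  0.979 0.98  0.885 0.912 0.933 0.954 0.97  0.984 0.98
  0.981 0.983 0.984 0.987 0.983]
 [0.98  0.979 0.978 0.976 0.98  0.965 0.98  0.981 0.975 0.979 0.977 0.982
  0.982 0.982 0.978 0.98  0.982]
 [0.979 0.975 0.979 0.976 0.982 0.977 0.98  0.979 0.981 0.979 0.981 0.98
  0.976 0.981 0.98  0.978 0.982]]
```

View pics/crop.png

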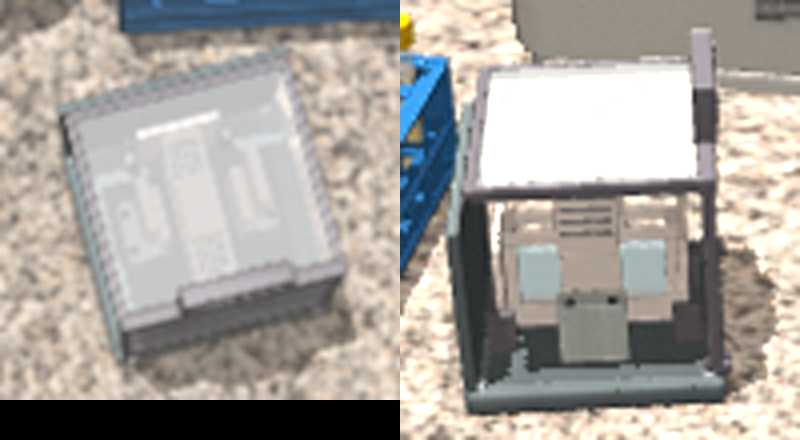

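The crop shows the hood roof, with the tab at its front edge at about (340,194) in the top picture. The dock's yaw is about 15–20°. The depth reads the clear roof, so I'll fit the roof and tab from the points.

```bash
cat > h.py <<'E'
from rig import *
import numpy as np, cv2
def cloud(n, d):
    c=camera_params(n); K=c["K"]; v,u=np.indices(d.shape)
    p=np.stack([(u-K[0,2])/K[0,0]*d,(v-K[1,2])/K[1,1]*d,d],-1)
    return p@np.asarray(c["rotation"]).T+c["position"]
E
python3 - <<'E'
from h import *
for n,(u0,u1,v0,v1) in {"top":(285,375,130,225),"side":(215,315,195,300)}.items():
    d=np.load(f"pics/{n}0_d.npy"); W=cloud(n,d)[v0:v1,u0:u1]; P=W[(d[v0:v1,u0:u1]>0)]
    R=P[(P[:,2]>.104)&(P[:,2]<.119)]; T=P[(P[:,2]>.134)&(P[:,2]<.148)]
    print(n,"roof z",np.median(R[:,2]),len(R)); r=cv2.minAreaRect((R[:,:2]*1000).astype(np.float32)); print(r,cv2.boxPoints(r))
    print("tab",len(T),T.mean(0)if len(T) else 0); 
    if len(T)>5: print(cv2.minAreaRect((T[:,:2]*1000).astype(np.float32)))
    bp=P[(abs(P[:,2])<.006)]; print("table z",np.median(bp[:,2]))
d=np.load("pics/top0_d.npy"); W=cloud("top",d)
for u,v in((258,184),(265,233),(284,281)): print(W[v,u])
# blue rack/bottle behind
for u,v in((350,110),(350,125),(270,100)): print(W[v,u])
E
```

```text
top roof z 0.1134140825163149 3139
((533.4988403320312, 381.84326171875), (105.34669494628906, 103.92398071289062), 13.638914108276367) [[470.05807 419.91946]
 [494.56357 318.92606]
 [596.9396  343.76706]
 [572.4341  444.76047]]
tab 194 [0.48651879 0.37070691 0.14138718]
((486.9286804199219, 370.6961975097656), (11.376906394958496, 49.584075927734375), 13.941962242126465)
table z 0.000986782454551527
side roof z 0.11157693914520739 2000
((534.7113037109375, 381.9544372558594), (103.7454833984375, 108.47032165527344), 14.425568580627441) [[470.96283 421.55704]
 [497.98517 316.50656]
 [598.4598  342.35184]
 [571.43744 447.4023 ]]
tab 108 [0.48752252 0.37429736 0.13949715]
((488.0544738769531, 371.53497314453125), (10.384451866149902, 53.7119140625), 14.847691535949707)
table z -0.0005886769794323232
[0.5340344  0.52066398 0.02332231]
[0.43839331 0.50901418 0.01478722]
[0.34440298 0.46990334 0.07102327]
[0.65540355 0.34244904 0.09158378]
[0.64598051 0.33833353 0.03184898]
[0.66099614 0.48568143 0.13439618]
```

```bash
cat >> h.py <<'E'
YAW=np.radians(14.2); C=np.array([.5372,.3837,0])
X=np.array([np.cos(YAW),np.sin(YAW),0]); Y=np.array([-X[1],X[0],0]); Z=np.array([0,0,1.])
def pose(x,z,th=0,s=1,y=0):
    """TCP at dock (x,y,z) for a closed hood, turned with the hood by th; tool y = s*dock y"""
    dx,dz=x+.052,z-.014; c,sn=np.cos(th),np.sin(th)
    p=C+X*(-.052+c*dx-sn*dz)+Y*y+Z*(.014+sn*dx+c*dz)
    tz=-(c*Z-sn*X); ty=s*Y
    return p,np.column_stack([np.cross(ty,tz),ty,tz])
E
python3 - <<'E'
from h import *
print(sense()["joint_pos"].round(2))
for s in(1,-1):
    for a in [(-.024,.26),(-.024,.145),(-.036,.145,.3),(-.036,.145,.6),(-.036,.145,.9),(0,.084),(0,.2)]:
        q=inverse_kinematics(*pose(*a[:2],a[2] if len(a)>2 else 0,s)); print(s,a,None if q is None else np.round(q,2))
E
```

```text
[-1.23  0.47 -0.05  1.53  0.02  1.14 -0.08]
1 (-0.024, 0.26) [-0.65  0.41 -0.07  1.62  0.03  1.12  1.09]
1 (-0.024, 0.145) [-0.63  0.52 -0.09  1.73  0.06  0.89  1.07]
1 (-0.036, 0.145, 0.3) [-0.82  0.36  0.    2.03  0.33  0.51  0.74]
1 (-0.036, 0.145, 0.6) [-1.31  0.34  0.42  2.3   1.34  0.24 -0.4 ]
1 (-0.036, 0.145, 0.9) None
1 (0, 0.084) [-0.62  0.62 -0.09  1.71  0.08  0.81  1.07]
1 (0, 0.2) [-0.63  0.49 -0.08  1.63  0.05  1.02  1.1 ]
-1 (-0.024, 0.26) [-1.1   0.44  0.56  1.65 -0.25  1.12 -1.8 ]
-1 (-0.024, 0.145) [-1.07  0.56  0.53  1.76 -0.34  0.91 -1.72]
-1 (-0.036, 0.145, 0.3) [-1.28  0.41  0.59  2.06 -0.17  0.48 -1.94]
-1 (-0.036, 0.145, 0.6) None
-1 (-0.036, 0.145, 0.9) None
-1 (0, 0.084) [-1.02  0.67  0.49  1.74 -0.4   0.84 -1.67]
-1 (0, 0.2) [-1.06  0.54  0.55  1.66 -0.31  1.04 -1.74]
```

```bash
cat >> h.py <<'E'
def hook(x,z,th,tilt):
    """fingertip centre at closed-hood dock (x,z) carried round by th, tool tilted by tilt"""
    p,_=pose(x,z,th); _,R=pose(x,z,tilt); return p-.025*R[:,2],R
E
python3 - <<'E'
from h import *
command_gripper(0.0,20)
movep(*pose(-.022,.24))
p,R=hook(-.022,.126,0,0); print("down contact",move_l(p,R,.12,until_force=8))
print(sense()["position"]-p, sense()["finger_gap"])
p,R=hook(-.033,.126,0,0); print(move_l(p,R,.05,until_force=6), sense()["wrist_force"])
pic,d=camera("side"); cv2.imwrite("pics/s1.png",cv2.resize(pic[150:310,180:380,::-1],(800,640))[:600])
print(sense()["time_s"])
for th in(.2,.35,.5,.6):
    p,R=hook(-.036,.126,th,th/2); print(th,inverse_kinematics(p,R))
E
```

```text
down contact False
[0.00040384 0.00055844 0.0007949 ] -0.0001476609398358051
False [ 6.93455578e-01 -1.10642255e-01 -4.69158784e-04]
3.5583
0.2 [-0.70618336  0.42658502 -0.0558607   1.87267912  0.10438299  0.75813697
  0.98981153]
0.35 [-0.76228219  0.38257269 -0.02775085  1.96058335  0.16458213  0.65449477
  0.90792056]
0.5 [-0.83890042  0.34733523  0.01883483  2.04734974  0.24758003  0.5495288
  0.79808088]
0.6 [-0.90784739  0.32999182  0.06764302  2.1045531   0.31989875  0.4789554
  0.70439757]
```

View pics/s1.png

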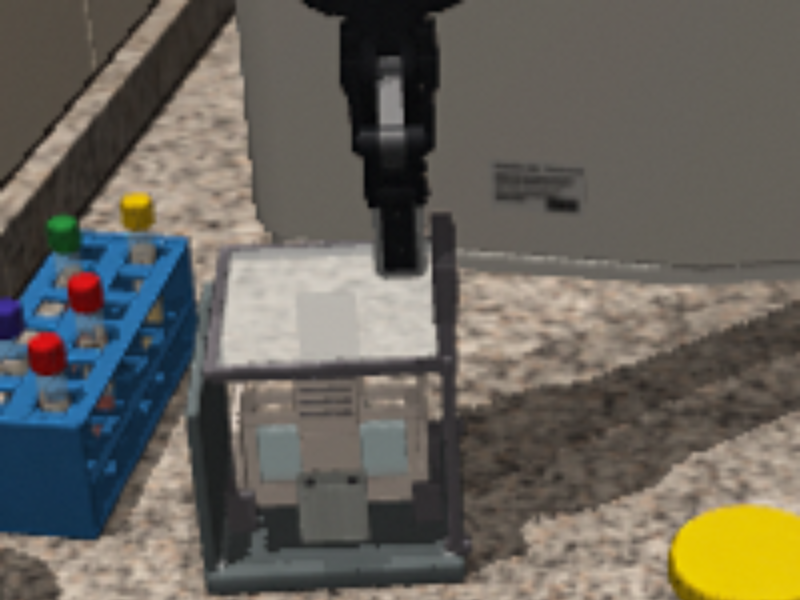

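The closed fingers, with the tip at about (400,270) in the crop, stand just behind the tab at (442,245) and clear of the roof. Pulling next.

Run:
```python
from h import *
for th in(.2,.35,.5,.62):
    p,R=hook(-.037,.126,th,th/2); print(th,move_l(p,R,.1,until_force=15),sense()["wrist_force"].round(1))
pic,d=camera("side"); cv2.imwrite("pics/s2.png",np.hstack([pic[100:340,150:450,::-1]]))
p=p-R[:,2]*.10
move_l(p,R,.2)
print(sense()["time_s"],sense()["position"])
pic,d=camera("side"); cv2.imwrite("pics/s3.png",np.hstack([cv2.imread("pics/s2.png"),pic[100:340,150:450,::-1]]))
```

```text
0.2 False [0.4 0.3 0.5]
0.35 False [0.8 0.1 1.1]
0.5 False [0.1 0.3 0.5]
0.62 False [ 0.7 -0.3  0.2]
5.6833 [0.39901569 0.34829271 0.23261028]
```

View pics/s3.png

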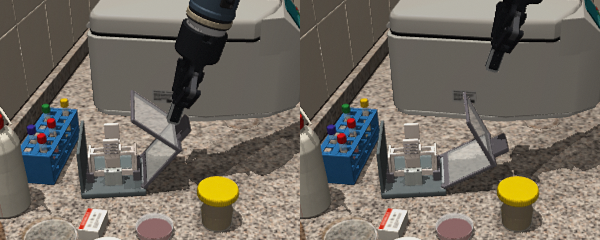

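The left frame shows the hood at about 0.6 rad with the fingers at (172,110). The right frame shows it already sinking open with the fingers clear. I'll let it settle and then measure the cassette.

Run:
```python
from h import *
command_gripper(.085); sleep(1.5)
ps,ds=camera("side"); pt,dt=camera("top")
a=cv2.resize(ps[180:320,200:340,::-1],(400,400)); b=cv2.resize(pt[120:260,270:410,::-1],(400,400)); cv2.imwrite("pics/s4.png",np.hstack([a,b]))
for n,d in(("side",ds),("top",dt)):
    W=cloud(n,d); L=(W-C)@np.column_stack([X,Y,Z]); k=(d>0)&(abs(L[...,0])<.045)&(abs(L[...,1])<.05)
    for z0,z1 in((.066,.085),(.092,.108)):
        Q=L[k&(L[...,2]>z0)&(L[...,2]<z1)]
        for sgn in(1,-1):
            q=Q[Q[:,1]*sgn>.015]; print(n,z0,sgn,len(q), np.percentile(q,[3,50,97],axis=0).round(4).tolist() if len(q) else "")
    # rear wall top and hood
    Q=L[(d>0)&(L[...,0]>.04)&(L[...,0]<.07)&(abs(L[...,1])<.06)&(L[...,2]>.085)&(L[...,2]<.1)]
    if len(Q): print("wall",np.percentile(Q,[2,50,98],axis=0).round(4).tolist())
print(sense()["time_s"])
```

```text
side 0.066 1 143 [[-0.0098, 0.0239, 0.0666], [0.0019, 0.0268, 0.0752], [0.0142, 0.0298, 0.0838]]
side 0.066 -1 112 [[-0.0107, -0.0279, 0.0677], [0.0014, -0.0254, 0.0766], [0.0136, -0.0229, 0.0843]]
side 0.092 1 87 [[-0.0104, 0.022, 0.0923], [0.0026, 0.0259, 0.0968], [0.0144, 0.0291, 0.1003]]
side 0.092 -1 76 [[-0.0103, -0.0307, 0.0924], [0.0018, -0.0256, 0.0969], [0.014, -0.0229, 0.101]]
wall [[0.0516, -0.0507, 0.0855], [0.0539, 0.0087, 0.0929], [0.0579, 0.0525, 0.0951]]
top 0.066 1 45 [[-0.0122, 0.0163, 0.0671], [-0.0023, 0.019, 0.0692], [0.0127, 0.0287, 0.0819]]
top 0.066 -1 68 [[-0.0125, -0.0278, 0.0663], [-0.0012, -0.0224, 0.0701], [0.0118, -0.018, 0.0843]]
top 0.092 1 57 [[-0.0117, 0.0223, 0.0936], [0.0009, 0.0253, 0.1009], [0.0129, 0.0283, 0.1037]]
top 0.092 -1 53 [[-0.0122, -0.0298, 0.0952], [-0.0004, -0.0266, 0.1006], [0.0124, -0.0241, 0.1038]]
wall [[0.0497, -0.0524, 0.0859], [0.052, -0.0011, 0.0942], [0.0564, 0.0498, 0.098]]
8.1167
```

View pics/s4.png

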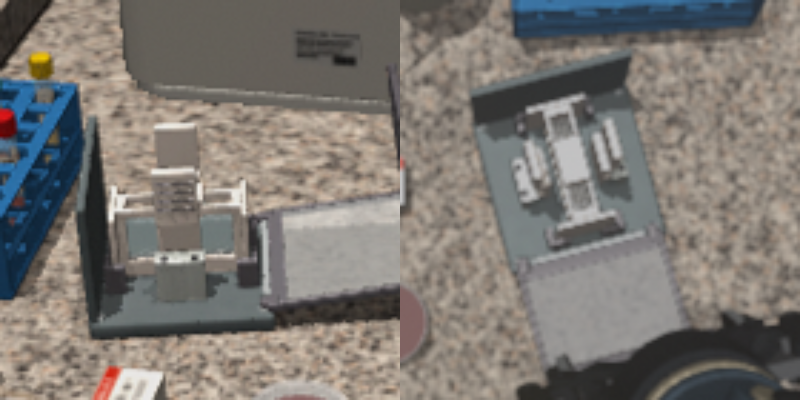

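Both views put the paddles at ±29 mm and x ≈ +1 mm of my dock frame, so the pose is good. The hood lies open (right of the side crop, bottom of the top crop). Now the grasp.

Run:
```python
from h import *
p=sense()["position"]; move_l(p+[0,0,.05],None,.2)
movep(*pose(.001,.21))
g,R=pose(.001,.084); print(move_l(g,R,.12,until_force=8))
command_gripper(.03,25); sleep(.5)
s=sense(); print(s["finger_gap"],s["gripper_force"],s["wrist_force"].round(1),s["time_s"],s["position"]-g)
ps,ds=camera("side"); pt,dt=camera("top")
a=cv2.resize(ps[160:320,180:380,::-1],(400,320)); b=cv2.resize(pt[120:280,250:450,::-1],(400,320)); cv2.imwrite("pics/s5.png",np.hstack([a,b]))
```

```text
False
0.04081894554062479 25.906299948692322 [-0.7 -3.   7.4] 11.3917 [ 0.0009809  -0.00043583  0.00175011]
```

View pics/s5.png

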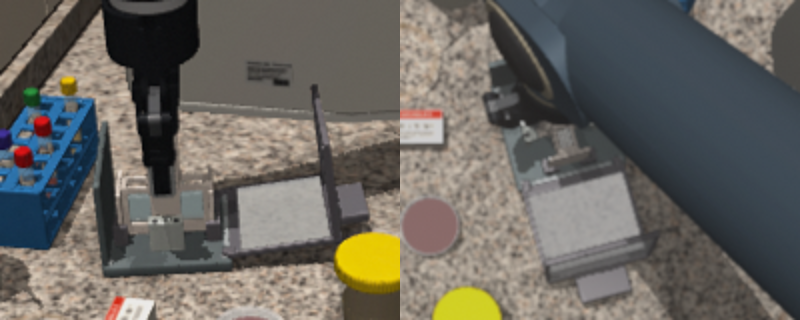

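The gripper holds both paddles at (162,190), the hood is fully open, and the bystanders haven't moved. Lifting now.

Run:
```python
from h import *
p=sense()["position"].copy(); 
r=move_l(p+[0,0,.02],None,.04,until_force=20); s=sense(); print(r,s["finger_gap"],s["wrist_force"].round(1))
if not r: print(move_l(p+[0,0,.125],None,.08,until_force=20))
sleep(.5); s=sense(); print(s["finger_gap"],s["gripper_force"],s["wrist_force"].round(1),s["position"]-p,s["time_s"])
ps,ds=camera("side"); cv2.imwrite("pics/s6.png",cv2.resize(ps[60:320,180:400,::-1],(440,520)))
```

```text
False 0.04070016485469757 [-0.   0.  -1.4]
False
0.04036384366872661 25.57764083147049 [ 0.1 -0.1 -1.1] [ 1.17132709e-05 -1.06432131e-05  1.24985311e-01] 14.15
```

View pics/s6.png

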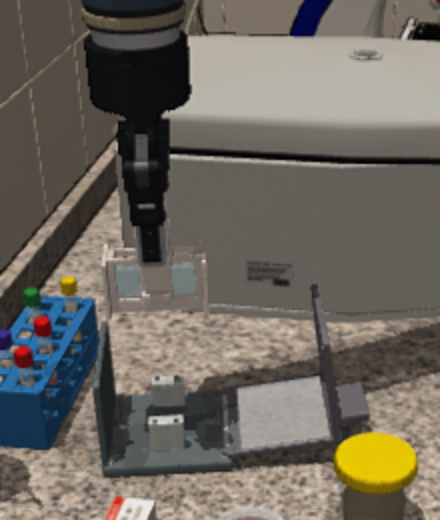

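The cassette is lifted upright, with its underside at about (155,310) and well clear of the dock. The hood is still open at (280,410).

```bash
python3 -c "
from h import *
s=sense(); print(s['finger_gap'],s['gripper_force']); print(finish_job())"
```

```text
0.040560225556453874 25.577989518642426
the job is handed in; nothing more can be done
None
```

I handed the job in at about 14 s with the hood open and the cassette held upright and still by its pinched catches, about 12 cm above its seat; the box, dish and cup showed no movement in the pictures I took, but no verdict came back.

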